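# Lock the mallet-head blank in the drill jig

## Robot

A 7-joint arm with a two-finger parallel gripper is mounted at the origin on the work surface. World frame = base frame: x ahead of the robot, y to its left, z up, the work surface at z = 0. Lengths are in m, angles in rad, forces in N, time in s.
With the tool pointing down it reaches from about 0.4 to 0.75 m from the base axis. Payload 19.5 kg.
Tool frame: the origin (TCP) lies on the centre line of the jaws, within the pads' length; the fingertips stand 17 mm ahead of it and the grasp point (between the pads) lies 2 mm behind it; y points along the fingers, z is the direction in which the jaws open and shut, and the axes are right-handed (so a half turn about y gives the same grasp; the last joint's range is limited). The gripper opens to 85 mm and grips with 20 to 120 N. Pads are 22 mm wide; open, the fingers measure 114 mm over their backs; the gripper's body (76 mm by 85 mm) begins 54 mm behind the grasp point. The pads swing forward as they close: fully open they stand 13 mm farther back than shut.
Start: joints at [-0.042, 0.707, -0.028, 1.485, 0.022, 0.951, -0.075], TCP at [0.575, 0, 0.248] pointing down, gripper open.
Joint ranges: [-2.71, 2.71], [-0.32, 2.16], [-1.57, 1.52], [0, 2.45], [-1.46, 4.6], [0, 2.02], [-2.83, 2.83]. Speed limits (rad/s): [1.89, 1.89, 2.57, 2.57, 3.01, 3.01, 3.01].

## Interface

Orientations are given as a unit quaternion [x, y, z, w].
In Python, from workcell import get_obs, vision, order gives the robot as it stands.
- The arm moves only by the tool drive_tool, never from a script. Its argument "commands" is a list of rows, each a list of 3 entries, a list of its own where there are three numbers: the finger opening in mm, from 0 to 85.4, then the shift along the world's x, y, z in units of 40 mm (1.0 is 40 mm), then the turn, a rotation vector about the world's x, y, z in units of 10 degrees (1.0 is 10 degrees). A call has 1 to 12 rows; each row shifts and turns the commanded pose from where the row before left it; what a row does not reach is not made up. A row lasts 1/8 s, in which the tool goes at most 62.5 mm and 10.7 degrees, less where a joint would pass 70% of its speed; a pose out of reach is approached as far as the arm can. A call is refused whole if a number of a shift passes 1 or a number of a turn 1, either way. A call with a gripper value outside its range is refused whole. The fingers move at their own pace and stop on an object; the grip force is fixed at half the most. Time passes only in rows, so rows that do not move let the fingers close. It gives the time, the measured TCP pose, the force and the opening at its end, in the units of the state.
- get_obs(): the state, without advancing time (a new reading comes with each control period).
- vision.snapshot(name): name is "scene" or "side" or "wrist"; returns a dict with "pixels" (384x512x3 uint8, red, green, blue), "z_map" (384x512 float32, m along the optical axis (not along the pixel's ray), 0 where there is no reading), "vfov" (degrees; the focal length in pixels is half the picture's height over the tangent of half this angle, whatever the lens; pixels are square), "cx", "cy" (the principal point, pixels), "view" (4x4, takes a point from world to camera coordinates). Camera axes: x right, y down, z forward; pixel columns grow to the right and rows downward; lengths in m; the calibration is good to about 2 mm. A picture is of the moment at which its call begins.
- order.sign_off(): hands the job in, once; it reports no verdict.
The state is a dict: "t": time; "joints": joint angles; "qd": joint speeds; "joint_torque": joint torques, N m; "ee_pos": TCP position; "ee_rot": TCP orientation; "contact_force": force on the tool from outside, world axes, zero at the start; "ft_torque": the same for the moment, N m; "width": opening from 0.0 (shut) to 1.0 (fully open).
Only numpy, scipy, OpenCV 4.12 (cv2) and the standard library are available. Lean on these libraries where they do the work, as an engineer would, in place of code of your own. Each camera call takes 0.05 s, during which the arm holds its last target.

## Task

The beech block in the drill jig is to be clamped ready for drilling. With a finger, push the clamp strap round over the block until it is fully home against the cam stud, then push the cam lever all the way down so that the strap is clamped tight on the block. It is all done by pushing: pick nothing up, leave the block in its seat and everything else where it is, and finish clear of the jig.

Things in the scene. Friction and masses are not known exactly. Their poses are not given: they have to be found in the camera images.
- fixture: swing-strap drill jig screwed to the bench: an aluminium base plate 140 mm (its x) by 200 mm (its y) by 15 mm thick. Origin at the centre of the plate's underside, on the bench; its z is up. A pivot post stands at its (0, +65) mm with a nut on top at 91 mm height; a stud with a cam lever on top stands at its (0, -65) mm. Between them the beech block sits in a seat of low stops at (0, 0)
- clamp_bar: the clamp strap: a dark flat bar 26 mm wide, 12 mm thick, 172 mm long, turning on the pivot post, 68 to 80 mm above the bench. Origin on the pivot axis at bench height; the bar runs from there along its own -y. At 65 mm it carries a drill bush (foot 18 mm across, down to 56.5 mm height; flange up to 84 mm). Its -x side is the plain trailing side that a finger pushes
- slot (a point): the slot for the cam stud in the strap's free end, 130 mm from the pivot axis, at half the strap's thickness; 14 mm wide, open on the strap's +x (leading) side
- strap (a joint): swing of the strap about the upright pivot post, rad: 0 = fully home across the block (parallel to the fixture's y, the slot's bottom stopped against the cam stud); grows as it is swung away; 1.57 = the strap points along the fixture's -x. Turns with light friction (0.05 N m) and stays where it is left
- lever (a joint): cam lever on the stud, rad: 0 = fully down (level, at its stop, strap clamped); 1.57 = upright (released). It swings about a pin parallel to the fixture's y and comes down towards the fixture's -x, the side the strap comes from. The cam begins to bear on the strap at about 1.2; it takes a few newtons at the tip, up to about 10 N to seat it at its stop; stiff enough to stay where it is left
- cam_pin (a point): the cam lever's pin, at the fixture's (0, -65) mm, 93.8 mm above the bench
- lever_tip (a point): top face of the lever's round end, in the middle: 65 mm from the pin along the lever and 8 mm above that line, on the face that is pushed. The end is a disc 22 mm across and 9 mm thick, steel; the lever reaches 76 mm from its pin, so upright it stands 170 mm above the bench
- pivot (a point): the strap's pivot axis at the fixture's (0, +65) mm, at the height of the strap's top, 80 mm above the bench
- strap_mid (a point): middle of the strap's thickness and width, 80 mm from the pivot axis, 74 mm above the bench
- block: the beech block to be drilled, a mallet-head blank 70 mm (along the fixture's x) x 40 x 40 mm, loose in its seat with 3 mm of play all round, its top 55 mm above the bench; origin at the centre of its underside
- pliers: loose pliers with red sleeved handles, 150 x 62 x 14 mm, lying flat on the bench left of the fixture; origin under the joint
- awl: loose awl, dark wooden handle 80 mm long and 26 mm thick with a thin steel point, lying on the bench on the near side of the fixture; origin under the handle
- spare_bush: loose spare drill bush, steel ring 20 mm across and 20 mm high, standing on the base plate beside the pivot post; origin at the centre of its underside
- mallet: loose finished wooden mallet, 220 mm long, head 75 x 40 x 40 mm, lying right of the fixture; origin under the handle, 100 mm from the head's centre
- spare_blank: loose spare beech block, 70 x 40 x 40 mm, like the one in the fixture but lying on the bench well to the left; origin at the centre of its underside
- jar: loose jar of brown glass, 56 mm across and 75 mm high, upright, well to the left; origin at the centre of its underside
- wax_tin: loose flat round tin, 71 mm across and 30 mm high, well to the left; origin at the centre of its underside
- concho: loose domed steel concho, 50 mm across and 8 mm high, lying beyond the fixture; origin at the centre of its underside

How it is judged:
On the way, in this order (a step that is already met when the one before it is completed fails the run):
1. the strap is fully home over the block, the cam lever still up (value of joint strap below 0.05 rad and value of joint lever above 0.95 rad), for 0.1 s.
2. the cam lever is pushed all the way down (value of joint strap below 0.05 rad and value of joint lever below 0.15 rad), for 0.1 s.
At the end, for the whole second after the job is handed in: The strap is home (within 0.05 rad), the cam lever is down (within 0.15 rad of its stop), the strap bears on the block with more than 8 N, and the block is still flat in its seat (moved less than 8 mm) and at rest (all of step 2 and contact force between clamp_bar and block above 8 N and distance of block from where it was at the start of the episode below 0.008 m and angle between block's own z axis and vertical below 0.05 rad and linear speed of block below 0.01 m/s); the robot touches nothing.
It fails at once if the cam lever is pushed down before the strap is home (value of joint lever below 0.8 rad and value of joint strap above 0.1 rad).
It fails at once if the beech block is lifted, tipped or pushed out of its seat (distance of block from where it was at the start of the episode above 0.01 m or angle between block's own z axis and vertical above 0.12 rad).
It fails at once if one of the other things is moved, lifted or carried (more than 15 mm) (distance of any of pliers, awl, spare_bush, mallet, spare_blank, jar, wax_tin, concho from where it was at the start of the episode above 0.015 m).
It also fails if it takes over 51 s, if anything falls off the work surface, if the arm or the gripper's body presses on something with over 40 N, if the wrist force passes 120 N, or if a joint passes its speed limit or range.

## Working session

There is one attempt and no reset: what is moved stays moved. The work goes in short steps, Python scripts to look and compute and a tool call to move; the robot and the scene stay as the last step left them, time stands still between calls to the robot, and variables do not carry over. Pictures are saved under pics/ and viewed, and the job is handed in when it is done.

Besides the shell and the picture viewer there is one more tool, called as name(argument=value, ...) on one line, values as JSON. drive_tool: Moves the arm, as the interface text tells. Its arguments: {"type":"object","properties":{"commands":{"type":"array"}},"required":["commands"]}

```bash
mkdir -p pics; cat > h.py <<'E'
import numpy as np, cv2
from workcell import get_obs, vision, order
def snap(n,f):
    s=vision.snapshot(n); cv2.imwrite('pics/'+f,cv2.cvtColor(s['pixels'],cv2.COLOR_RGB2BGR)); np.savez('pics/'+f[:-4]+'.npz',**s); return s
def P(s,u,v,z=None):
    f=192/np.tan(np.radians(float(s['vfov']))/2); T=np.linalg.inv(s['view'])
    d=np.array([(u-s['cx'])/f,(v-s['cy'])/f,1.])
    if z is None: return T[:3,:3]@(d*s['z_map'][int(v),int(u)])+T[:3,3]
    r=T[:3,:3]@d; o=T[:3,3]; return o+r*(z-o[2])/r[2]
E
python3 - <<'E'
from h import *
print(get_obs())
for n in ("scene","side","wrist"):
    s=snap(n,n+'1.png'); print(n,s['vfov'],s['cx'],s['cy'],np.linalg.inv(s['view'])[:3,3])
E
```

```text
{'t': 0.0, 'joints': array([-0.04168126,  0.70710661, -0.02764643,  1.48499609,  0.0219414 ,
        0.95088664, -0.07549316]), 'qd': array([ 0.00082456, -0.00045847, -0.00114107,  0.00150409, -0.00028015,
       -0.002325  , -0.00025444]), 'joint_torque': array([-3.35119905e-03, -8.83210659e+01,  1.23306759e+00, -2.36173260e+01,
        1.66974653e-02,  6.38553465e-03, -2.14882397e-05]), 'ee_pos': array([5.74756450e-01, 1.69869663e-05, 2.47825778e-01]), 'ee_rot': array([-0.50026062,  0.50028826, -0.49972336,  0.49972746]), 'contact_force': array([-0.30705038,  0.21098551, -0.89012407]), 'ft_torque': array([ 0.03290701,  0.05290934, -0.00675744]), 'width': 1.0023729349167305}
scene 42.17160596727606 244.37829506990013 200.32121412728625 [ 1.06792786 -0.47272065  1.13589479]
side 45.05804864060055 260.3373235152662 199.49324059614338 [0.42982786 1.00329411 1.03678447]
wrist 63.693881027807635 260.8320076355437 186.2783512479171 [0.57470613 0.06867407 0.37386091]
```

View pics/scene1.png

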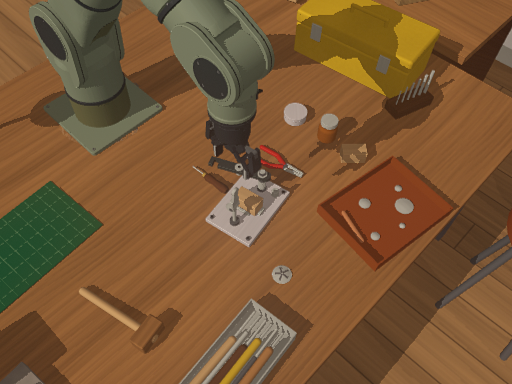

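View pics/side1.png

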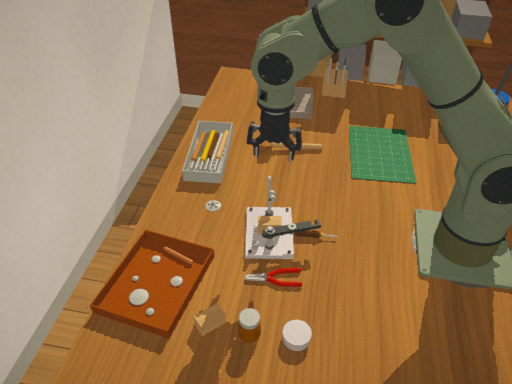

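View pics/wrist1.png

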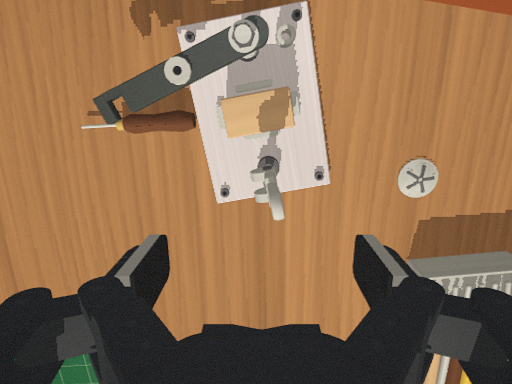

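The wrist picture shows the whole jig: the plate corners are at about (178,27), (305,2), (330,184) and (217,203). The pivot nut is at (243,36), the bush at (178,70) and the cam stud near (268,165). The strap points to -x, over the awl. Next I'll measure these points.

```bash
python3 - <<'E'
from h import *
s=dict(np.load('pics/wrist1.npz'))
c=[P(s,*p,0.015) for p in [(178,27),(305,2),(330,184),(217,203)]]
for a in c: print(a.round(4))
scr=[P(s,*p,0.016) for p in [(190,37),(297,15),(319,175),(225,191)]]
print('ctr',np.mean(c,0),'screwctr',np.mean(scr,0))
for i in range(4): print(np.linalg.norm(c[i]-c[(i+1)%4]))
print('nut',P(s,243,36,.091),P(s,243,36)); print('bush',P(s,178,70,.084),P(s,178,70))
print('tipnotch',P(s,117,103,.08))
y=(c[0]+c[1]-c[2]-c[3]);print('yaw y axis',np.degrees(np.arctan2(-y[0],y[1])))
x=(c[1]+c[2]-c[0]-c[3]);print('yaw x axis',np.degrees(np.arctan2(x[1],x[0])))
img=cv2.cvtColor(s['pixels'],cv2.COLOR_RGB2BGR)
cv2.imwrite('pics/w1z.png',cv2.resize(img[0:230,70:350],None,fx=2.8,fy=2.6,interpolation=cv2.INTER_CUBIC)[:600,:800])
d=dict(np.load('pics/side1.npz'));i2=cv2.cvtColor(d['pixels'],cv2.COLOR_RGB2BGR)
cv2.imwrite('pics/s1z.png',cv2.resize(i2[165:295,230:350],None,fx=4.5,fy=4.5,interpolation=cv2.INTER_CUBIC))
E
```

```text
[0.4869 0.1432 0.015 ]
[0.6199 0.1667 0.015 ]
[ 0.6574 -0.0281  0.015 ]
[ 0.5207 -0.0523  0.015 ]
ctr [0.57123037 0.057365   0.015     ] screwctr [0.57140416 0.05856493 0.016     ]
0.13503464514350788
0.19840214249342436
0.13889472670435044
0.198407718942165
nut [0.55943155 0.12059462 0.091     ] [0.55954708 0.12020194 0.09313933]
bush [0.50133663 0.09447967 0.084     ] [0.50168392 0.09435752 0.08537204]
tipnotch [0.44223938 0.0663506  0.08      ]
yaw y axis 10.34731434013857
yaw x axis 10.00593224164297
```

View pics/w1z.png

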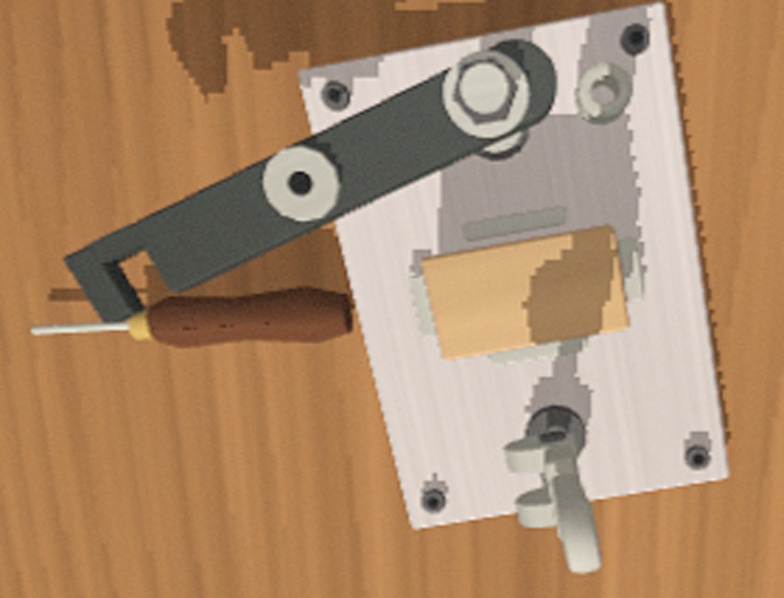

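View pics/s1z.png

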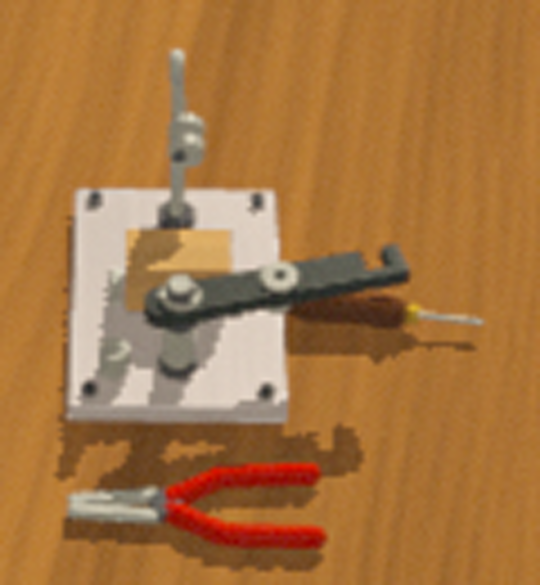

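The plate sides measure 135 to 139 by 198 mm (140 by 200 given), and the yaw is about 10.2°. The nut is at (0.559, 0.121), 1 to 2 mm from where the plate says the pivot should be. The strap points at 204° in world, so it is about 1.33 rad from home. I'll close the fingers and move above the strap's trailing (+y) side.

drive_tool(commands=[[0, [-0.5, 0.9, 0], [0, 0, 0]], [0, [-0.5, 0.9, 0], [0, 0, 0]], [0, [-0.5, 0.9, 0], [0, 0, 0]], [0, [-0.5, 0.9, 0], [0, 0, 0]], [0, [0, 0, -0.6], [0, 0, 0]], [0, [0, 0, -0.6], [0, 0, 0]], [0, [0, 0, -0.6], [0, 0, 0]], [0, [0, 0, 0], [0, 0, 0]], [0, [0, 0, 0], [0, 0, 0]]])

```text
t: 1.27
ee_pos: [0.4952, 0.1441, 0.177]
ee_rot: [-0.5, 0.5, -0.5, 0.5]
contact_force: [-0.6, -0.4, -0.3]
width: 0.001
```

```bash
python3 - <<'E'
from h import *
o=get_obs();print(o['t'],o['ee_pos'],o['ee_rot'],o['contact_force'],o['width'])
s=snap('wrist','wrist2.png');snap('side','side2.png');snap('scene','scene2.png')
f=192/np.tan(np.radians(float(s['vfov']))/2); T=np.linalg.inv(s['view'])
v,u=np.mgrid[0:384,0:512]; z=s['z_map']; X=np.stack([(u-s['cx'])/f*z,(v-s['cy'])/f*z,z],-1)@T[:3,:3].T+T[:3,3]
m=(z>0)&(X[...,2]>.11)
A=X[m]-o['ee_pos']
print(len(A))
for h in np.arange(-.04,.07,.01):
    b=A[(A[:,2]>=h)&(A[:,2]<h+.01)]
    if len(b): print(round(h,3),len(b),b.min(0).round(4),b.max(0).round(4))
E
```

```text
1.275 [0.4952364  0.14406462 0.17702653] [-0.49980806  0.49991942 -0.50009088  0.50018155] [-0.56261789 -0.39091225 -0.33351935] 0.0010042524021254598
47347
-0.02 71 [-0.0083  0.0076 -0.0139] [ 0.0104  0.0126 -0.01  ]
-0.01 500 [-0.0139  0.0069 -0.0099] [ 0.0132  0.0126 -0.    ]
0.0 623 [-0.014   0.0071  0.    ] [0.0133 0.0127 0.01  ]
0.01 543 [-0.014  -0.0104  0.01  ] [0.0132 0.0127 0.02  ]
0.02 1480 [-0.0309 -0.0109  0.02  ] [0.0301 0.0153 0.03  ]
0.03 4818 [-0.0388 -0.0105  0.03  ] [0.0379 0.0154 0.04  ]
0.04 5410 [-0.0467 -0.0079  0.04  ] [0.0454 0.0183 0.05  ]
0.05 9691 [-0.0554 -0.0067  0.05  ] [0.0541 0.0192 0.06  ]
0.06 12931 [-0.0613 -0.0045  0.06  ] [0.0591 0.0196 0.07  ]
0.07 9463 [-0.0576  0.0065  0.07  ] [0.0547 0.022  0.08  ]
```

View pics/wrist2.png

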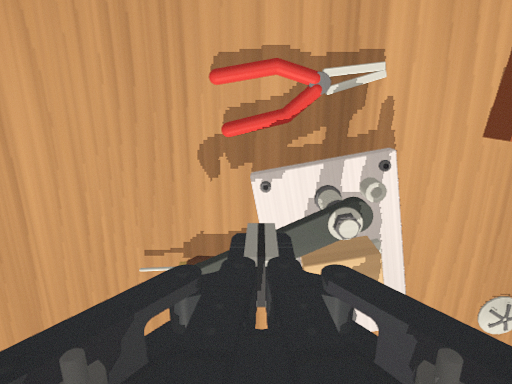

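View pics/side2.png

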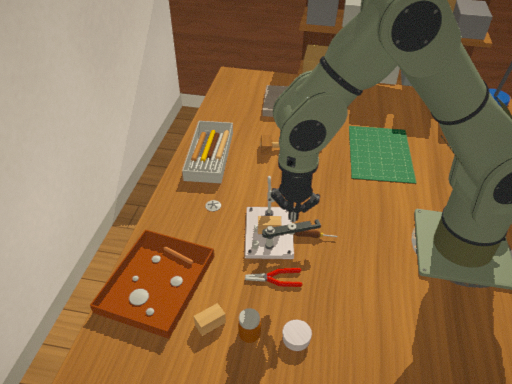

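The closed fingertips end about 14 to 17 mm below the TCP, and their section near the tip is about 28 by 24 mm. The lever is upright. I'll plan the arc without turning the tool and push at about 60 mm from the pivot, which keeps the hand away from the lever.

```bash
python3 - <<'E'
from h import *
d=lambda a:np.array([np.cos(np.radians(a)),np.sin(np.radians(a))])
pv=np.array([.5595,.1215]); p0=get_obs()['ee_pos'][:2]
for ph in [196,204,212,220,228,236,244,252,260,268,274,280.2]:
    n=d(ph+90); c=pv+.058*d(ph)-n*(.013+.014*abs(n[0])+.012*abs(n[1]))
    print(ph,c.round(4),((c-p0)/.04).round(2)); p0=c
E
```

```text
196 [0.4959 0.1328] [ 0.02 -0.28]
204 [0.4945 0.125 ] [-0.04 -0.2 ]
212 [0.4941 0.1167] [-0.01 -0.21]
220 [0.495  0.1081] [ 0.02 -0.21]
228 [0.4973 0.0994] [ 0.06 -0.22]
236 [0.5011 0.0909] [ 0.09 -0.21]
244 [0.5064 0.0829] [ 0.13 -0.2 ]
252 [0.513  0.0756] [ 0.17 -0.18]
260 [0.521  0.0694] [ 0.2  -0.16]
268 [0.5301 0.0645] [ 0.23 -0.12]
274 [0.5358 0.0617] [ 0.14 -0.07]
280.2 [0.5413 0.0593] [ 0.14 -0.06]
```

drive_tool(commands=[[0, [0, 0, -0.6], [0, 0, 0]], [0, [0, 0, -0.6], [0, 0, 0]], [0, [0, 0, -0.6], [0, 0, 0]], [0, [0, 0, -0.6], [0, 0, 0]], [0, [0, 0, 0], [0, 0, 0]]])

```text
t: 2.05
ee_pos: [0.4946, 0.1439, 0.0797]
ee_rot: [0.501, -0.5, 0.5, -0.499]
contact_force: [0.8, 0.3, -0.3]
width: 0.002
```

drive_tool(commands=[[0, [0, -0.28, 0], [0, 0, 0]], [0, [-0.04, -0.2, 0], [0, 0, 0]], [0, [0, -0.2, 0], [0, 0, 0]], [0, [0.02, -0.2, 0], [0, 0, 0]], [0, [0.05, -0.2, 0], [0, 0, 0]], [0, [0, 0, 0], [0, 0, 0]]])

```text
t: 2.8
ee_pos: [0.4964, 0.1, 0.0803]
ee_rot: [0.5, -0.5, 0.5, -0.5]
contact_force: [-0.6, 0.0, 1.6]
width: -0.0
```

```bash
python3 - <<'E'
from h import *
o=get_obs();print(o['t'],o['ee_pos'],o['contact_force'])
snap('wrist','wrist3.png');snap('side','side3.png')
E
```

```text
2.8 [0.49636178 0.09999869 0.08027939] [-0.58808984  0.01401359  1.56650673]
```

View pics/wrist3.png

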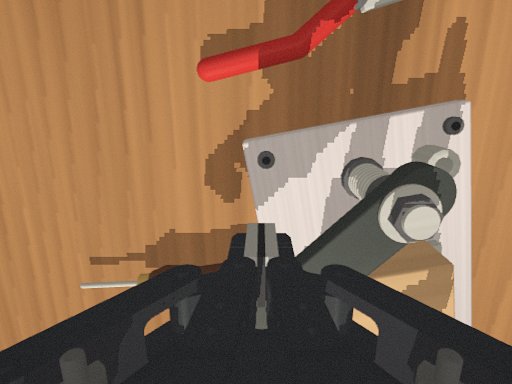

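View pics/side3.png

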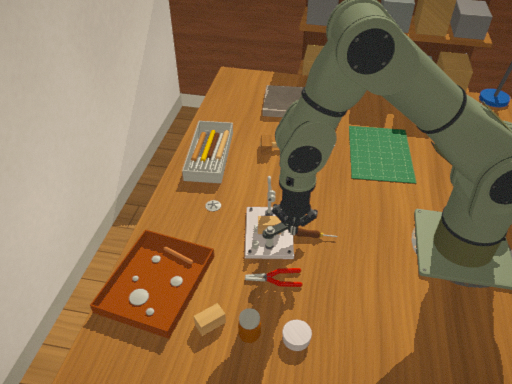

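The strap is turning with the finger: in the wrist picture its trailing edge runs from (298,258) towards the nut. I'll continue round the arc.

drive_tool(commands=[[0, [0.11, -0.22, 0], [0, 0, 0]], [0, [0.13, -0.2, 0], [0, 0, 0]], [0, [0.17, -0.18, 0], [0, 0, 0]], [0, [0.2, -0.16, 0], [0, 0, 0]], [0, [0.22, -0.12, 0], [0, 0, 0]], [0, [0.14, -0.07, 0], [0, 0, 0]], [0, [0, 0, 0], [0, 0, 0]]])

```text
t: 3.78
ee_pos: [0.5353, 0.0626, 0.0802]
ee_rot: [0.5, -0.5, 0.5, -0.5]
contact_force: [-0.7, -0.2, 0.2]
width: 0.002
```

```bash
python3 - <<'E'
from h import *
o=get_obs();print(o['t'],o['ee_pos'],o['contact_force'])
s=snap('scene','scene4.png')
img=cv2.cvtColor(s['pixels'],cv2.COLOR_RGB2BGR)
cv2.imwrite('pics/sc4z.png',cv2.resize(img[140:260,190:310],None,fx=5,fy=5,interpolation=cv2.INTER_CUBIC))
E
```

```text
3.775 [0.53527615 0.06262313 0.08020669] [-0.65339919 -0.18910159  0.19198224]
```

View pics/sc4z.png

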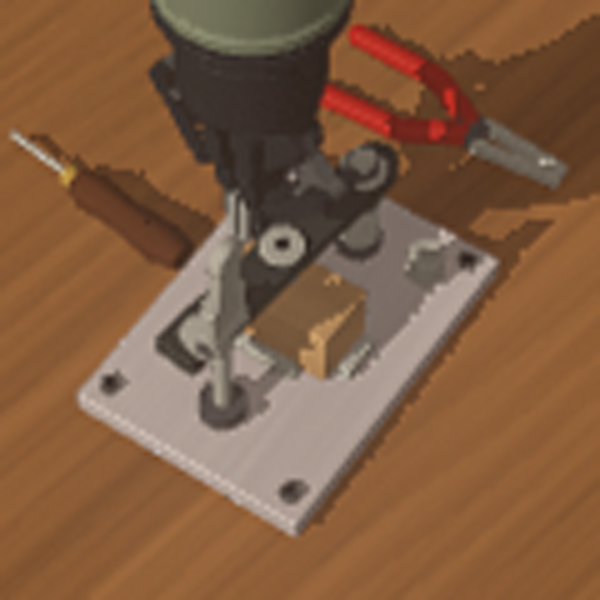

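The strap is nearly over the block, with the bush at crop pixel (283,245). I'll work out its angle, then close the last part gently.

```bash
python3 - <<'E'
from h import *
s=dict(np.load('pics/scene4.npz'))
b=P(s,246.6,189,.084); n=P(s,190+368/5,140+165/5,.091); print(b,n, np.degrees(np.arctan2(*(b-n)[1::-1]))%360, np.linalg.norm((b-n)[:2]))
E
```

```text
[0.56460396 0.05670842 0.084     ] [0.56389577 0.12079296 0.091     ] 270.63313833476525 0.06408845663175658
```

drive_tool(commands=[[0, [0.1, -0.03, 0], [0, 0, 0]], [0, [0, 0, 0], [0, 0, 0]]])

```text
t: 4.08
ee_pos: [0.5392, 0.0616, 0.0803]
ee_rot: [0.5, -0.5, 0.5, -0.5]
contact_force: [0.1, -0.3, 0.3]
width: 0.001
```

drive_tool(commands=[[0, [0.07, -0.02, 0], [0, 0, 0]], [0, [0, 0, 0], [0, 0, 0]]])

```text
t: 4.32
ee_pos: [0.5419, 0.0607, 0.0803]
ee_rot: [0.5, -0.5, 0.5, -0.5]
contact_force: [-0.5, -0.3, -0.5]
width: 0.009
```

drive_tool(commands=[[0, [0.05, -0.01, 0], [0, 0, 0]], [0, [0, 0, 0], [0, 0, 0]]])

```text
t: 4.58
ee_pos: [0.5433, 0.0605, 0.0801]
ee_rot: [0.5, -0.5, 0.5, -0.5]
contact_force: [-4.8, 0.6, 1.7]
width: -0.0
```

drive_tool(commands=[[0, [0.05, 0, 0], [0, 0, 0]], [0, [0, 0, 0], [0, 0, 0]]])

```text
t: 4.82
ee_pos: [0.5442, 0.0605, 0.08]
ee_rot: [0.501, -0.501, 0.499, -0.499]
contact_force: [-10.7, 1.8, 5.3]
width: -0.0
```

drive_tool(commands=[[0, [0.05, 0, 0], [0, 0, 0]], [0, [0, 0, 0], [0, 0, 0]]])

```text
t: 5.08
ee_pos: [0.5449, 0.0604, 0.0797]
ee_rot: [0.502, -0.501, 0.498, -0.498]
contact_force: [-18.6, 2.3, 5.1]
width: 0.001
```

The force has climbed to 18 N with hardly any motion, so the strap is stopped. I'll check that the stop is the stud.

```bash
python3 - <<'E'
from h import *
s=snap('scene','scene5.png')
img=cv2.cvtColor(s['pixels'],cv2.COLOR_RGB2BGR)
cv2.imwrite('pics/sc5z.png',cv2.resize(img[140:260,190:310],None,fx=5,fy=5,interpolation=cv2.INTER_CUBIC))
E
```

```text
(no output)
```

View pics/sc5z.png

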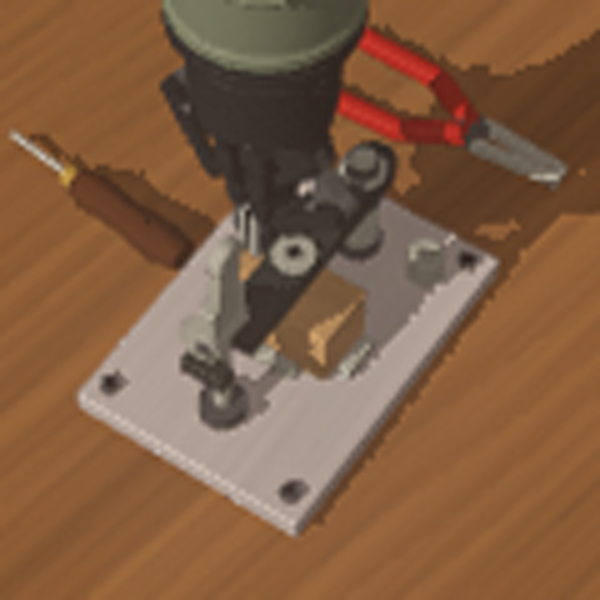

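```bash
python3 - <<'E'
from h import *
s=dict(np.load('pics/scene5.npz'))
q=lambda x,y,z:P(s,190+x/5,140+y/5,z)
b=q(294,254,.084); n=q(368,165,.091)
an=lambda v:np.degrees(np.arctan2(v[1],v[0]))%360
print(b,n,an(b-n))
print('plate edge',an(q(300,532,.015)-q(497,262,.015)),q(300,532,.015),q(497,262,.015),q(78,398,.015))
print('strap edge',an(q(252,350,.08)-q(397,190,.08)), q(252,350,.08),q(397,190,.08))
print('strap edge b',an(q(252,350,.08)-q(330,265,.08)))
E
```

```text
[0.57254059 0.05666765 0.084     ] [0.56389577 0.12079296 0.091     ] 277.6778275729488
plate edge 281.47398027209425 [ 0.6620063  -0.02944682  0.015     ] [0.62240562 0.16565019 0.015     ] [ 0.52355968 -0.05450685  0.015     ]
strap edge 277.33139667871114 [0.59651365 0.00191858 0.08      ] [0.58056353 0.12588972 0.08      ]
strap edge b 276.98508300537367
```

By this measurement the strap is at 277.5° against 281° for the plate edge. One pixel is worth nearly 2° here, so I can't tell whether the strap is home. I'll back off, rise, and look from above with the wrist camera.

drive_tool(commands=[[0, [-0.4, 0, 0], [0, 0, 0]], [0, [0, 0, 0.8], [0, 0, 0]], [0, [0, 0, 1], [0, 0, 0]], [0, [0, 0, 1], [0, 0, 0]], [0, [0, 0, 1], [0, 0, 0]], [0, [0.2, 0, 0.4], [0, 0, 0]], [0, [0.5, -0.5, 0], [0, 0, 0]], [0, [0.5, -0.5, 0], [0, 0, 0]], [0, [0, -0.5, 0], [0, 0, 0]], [0, [0, 0, 0], [0, 0, 0]]])

```text
t: 6.38
ee_pos: [0.5794, -0.0012, 0.2483]
ee_rot: [0.5, -0.5, 0.501, -0.499]
contact_force: [0.6, 0.1, 0.7]
width: -0.001
```

```bash
python3 - <<'E'
from h import *
o=get_obs();print(o['t'],o['ee_pos'],o['ee_rot'],o['contact_force'])
s=snap('wrist','wrist6.png')
img=cv2.cvtColor(s['pixels'],cv2.COLOR_RGB2BGR)
cv2.imwrite('pics/w6z.png',cv2.resize(img[0:230,150:380],None,fx=2.6,fy=2.6,interpolation=cv2.INTER_CUBIC))
E
```

```text
6.375 [ 0.57939999 -0.00121699  0.24825392] [ 0.49968326 -0.5004479   0.50062785 -0.49923971] [0.60088606 0.11300136 0.71087231]
```

View pics/w6z.png

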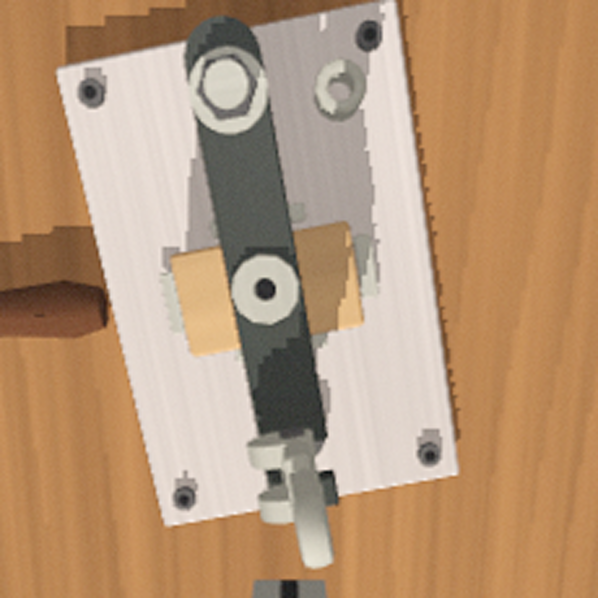

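```bash
python3 - <<'E'
from h import *
s=dict(np.load('pics/wrist6.npz'))
q=lambda x,y,z:P(s,150+x/2.6,y/2.6,z)
an=lambda v:np.degrees(np.arctan2(v[1],v[0]))%360
b=q(265,289,.084);n=q(226,84,.091);print(b,n,an(b-n))
print('left edge',an(q(257,430,.08)-q(206,150,.08)),'right',an(q(326,420,.08)-q(269,125,.08)))
print('plate L',an(q(166,525,.015)-q(58,68,.015)),'R',an(q(458,472,.015)-q(395,0,.015)))
c=[q(58,68,.015),q(395,0,.015),q(458,472,.015),q(166,525,.015)];print(np.mean(c,0), [np.linalg.norm(c[i]-c[i-1]) for i in range(4)])
sc=[q(91,92,.016),q(370,34,.016),q(430,454,.016),q(185,496,.016)];print(np.mean(sc,0),an(sc[3]-sc[0]),an(sc[2]-sc[1]))
z=s['z_map'];f=192/np.tan(np.radians(float(s['vfov']))/2); T=np.linalg.inv(s['view'])
v,u=np.mgrid[0:384,0:512];X=np.stack([(u-s['cx'])/f*z,(v-s['cy'])/f*z,z],-1)@T[:3,:3].T+T[:3,3]
m=(z>0)&(X[...,2]>.1)&(v<222);A=X[m];print(len(A))
for h in np.arange(.1,.18,.01):
    b=A[(A[:,2]>=h)&(A[:,2]<h+.01)]
    if len(b): print(round(h,3),len(b),b.min(0).round(4),b.max(0).round(4),b.mean(0).round(4))
E
```

```text
[0.57106812 0.05793558 0.084     ] [0.55936265 0.12221281 0.091     ] 280.32097939121365
left edge 279.444000754524 right 281.35704182634026
plate L 280.2954706140976 R 280.41248540665674
[0.5716792  0.05778976 0.015     ] [np.float64(0.19837013617494845), np.float64(0.13795992123146383), np.float64(0.19711233440727013), np.float64(0.1383641703066713)]
[0.57152549 0.0582521  0.016     ] 280.57926032627773 280.44528002417263
827
0.1 259 [ 0.5656 -0.0216  0.1   ] [0.5865 0.0093 0.1092] [ 0.574  -0.0048  0.1044]
0.11 29 [ 0.5775 -0.0016  0.1102] [0.5871 0.0087 0.1199] [0.5817 0.0075 0.1149]
0.12 108 [ 0.5767 -0.0126  0.1205] [0.5866 0.0085 0.1299] [0.5811 0.0039 0.1248]
0.13 29 [0.5792 0.0008 0.1308] [0.5864 0.004  0.14  ] [0.5824 0.003  0.1352]
0.14 35 [ 0.58   -0.0021  0.1402] [0.5871 0.0039 0.1496] [0.583  0.0031 0.1449]
0.15 21 [ 0.5807 -0.0048  0.1501] [0.5902 0.0057 0.16  ] [0.5848 0.0035 0.1555]
0.16 304 [ 0.58   -0.0146  0.16  ] [0.5908 0.0056 0.17  ] [ 0.5854 -0.0025  0.167 ]
0.17 42 [ 0.582  -0.0102  0.17  ] [ 0.5883 -0.0012  0.1715] [ 0.5854 -0.0053  0.1704]
```

From above, the strap measures 280.3° (edges 279.4° and 281.4°) and the plate 280.3°. So the strap is home, and the stud and its slot overlap as they should. The lever is upright, with its top at about (0.585, -0.004, 0.170). Next I'll plan the lever arc with the tool turned 10° to line up with the fixture, the finger's lower -x edge following the push face.

```bash
python3 - <<'E'
from h import *
y=np.radians(10.35);ex=np.array([np.cos(y),np.sin(y),0]);ez=np.array([0,0,1.])
pin=np.array([.5832,-.006,.0938])
p0=get_obs()['ee_pos']
def tcp(x,z): return pin*[1,1,0]+ex*(x+.014)+ez*(z+.017)
W=[('hi',tcp(.046,.231)),('lo',tcp(.046,.1588)),('near',tcp(.012,.1588))]
for a in list(range(90,-1,-9)):
    r=np.radians(a); W.append((a,tcp(-.065*np.cos(r)+.008*np.sin(r),.0938+.065*np.sin(r)+.008*np.cos(r))))
for n,p in W: print(n,p.round(4),((p-p0)/.04).round(2)); p0=p
E
```

```text
hi [0.6422 0.0048 0.248 ] [ 1.57  0.12 -0.01]
lo [0.6422 0.0048 0.1758] [ 0.   0.  -1.8]
near [ 0.6088 -0.0013  0.1758] [-0.84 -0.15  0.  ]
90 [ 0.6048 -0.002   0.1758] [-0.1  -0.02  0.  ]
81 [ 0.5947 -0.0039  0.1763] [-0.25 -0.05  0.01]
72 [ 0.5847 -0.0057  0.1751] [-0.25 -0.05 -0.03]
63 [ 0.575  -0.0075  0.1723] [-0.24 -0.04 -0.07]
54 [ 0.5658 -0.0092  0.1681] [-0.23 -0.04 -0.11]
45 [ 0.5573 -0.0107  0.1624] [-0.21 -0.04 -0.14]
36 [ 0.5499 -0.0121  0.1555] [-0.19 -0.03 -0.17]
27 [ 0.5436 -0.0132  0.1474] [-0.16 -0.03 -0.2 ]
18 [ 0.5386 -0.0141  0.1385] [-0.12 -0.02 -0.22]
9 [ 0.535  -0.0148  0.1289] [-0.09 -0.02 -0.24]
0 [ 0.533  -0.0152  0.1188] [-0.05 -0.01 -0.25]
```

drive_tool(commands=[[0, [0.8, 0.06, 0], [0, 0, 0.5]], [0, [0.77, 0.06, 0], [0, 0, 0.53]], [0, [0, 0, -0.6], [0, 0, 0]], [0, [0, 0, -0.6], [0, 0, 0]], [0, [0, 0, -0.6], [0, 0, 0]], [0, [-0.42, -0.08, 0], [0, 0, 0]], [0, [-0.42, -0.07, 0], [0, 0, 0]], [0, [0, 0, 0], [0, 0, 0]]])

```text
t: 7.42
ee_pos: [0.6084, -0.0001, 0.1768]
ee_rot: [-0.543, 0.453, -0.453, 0.543]
contact_force: [0.6, -0.1, 0.6]
width: -0.004
```

drive_tool(commands=[[0, [-0.1, -0.02, 0], [0, 0, 0]], [0, [-0.25, -0.05, 0], [0, 0, 0]], [0, [-0.25, -0.05, -0.03], [0, 0, 0]], [0, [0, 0, 0], [0, 0, 0]]])

```text
t: 7.92
ee_pos: [0.5849, -0.0054, 0.1752]
ee_rot: [0.543, -0.453, 0.453, -0.543]
contact_force: [0.2, -0.3, -0.3]
width: -0.0
```

```bash
python3 - <<'E'
from h import *
o=get_obs();print(o['t'],o['ee_pos'],o['contact_force'])
s=snap('side','side7.png');t=snap('scene','scene7.png')
a=cv2.resize(s['pixels'][130:250,230:350],None,fx=3.3,fy=3.3,interpolation=cv2.INTER_CUBIC)
b=cv2.resize(t['pixels'][140:260,190:310],None,fx=3.3,fy=3.3,interpolation=cv2.INTER_CUBIC)
cv2.imwrite('pics/z7.png',cv2.cvtColor(np.hstack([a,b]),cv2.COLOR_RGB2BGR))
E
```

```text
7.925 [ 0.58493392 -0.00539284  0.17515524] [ 0.21881741 -0.25986331 -0.30440526]
```

View pics/z7.png

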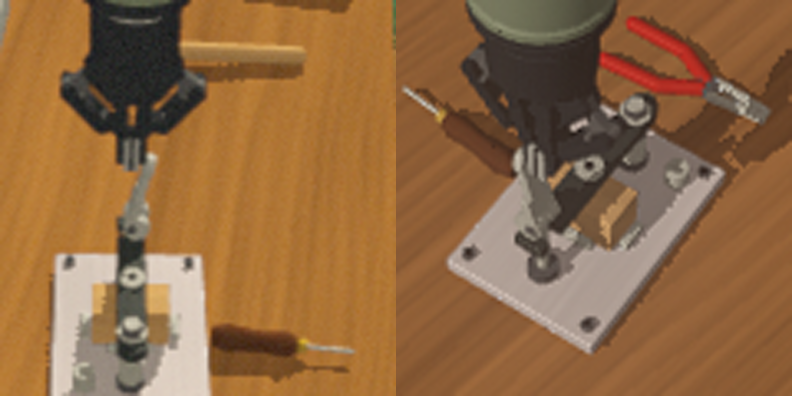

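The lever is leaning over ahead of the finger, and the strap is still across the block. I'll carry on down the arc.

drive_tool(commands=[[0, [-0.24, -0.04, -0.07], [0, 0, 0]], [0, [-0.23, -0.04, -0.12], [0, 0, 0]], [0, [-0.21, -0.04, -0.15], [0, 0, 0]], [0, [0, 0, 0], [0, 0, 0]]])

```text
t: 8.52
ee_pos: [0.5575, -0.0104, 0.1611]
ee_rot: [0.543, -0.453, 0.453, -0.543]
contact_force: [0.2, -0.0, -0.6]
width: 0.002
```

drive_tool(commands=[[0, [-0.19, -0.03, -0.18], [0, 0, 0]], [0, [-0.16, -0.03, -0.2], [0, 0, 0]], [0, [0, 0, 0], [0, 0, 0]]])

```text
t: 8.9
ee_pos: [0.5432, -0.0129, 0.1456]
ee_rot: [0.543, -0.453, 0.453, -0.543]
contact_force: [-0.6, 0.5, -0.0]
width: 0.002
```

drive_tool(commands=[[0, [-0.12, -0.02, -0.22], [0, 0, 0]], [0, [-0.09, -0.02, -0.24], [0, 0, 0]], [0, [0, 0, 0], [0, 0, 0]]])

```text
t: 9.28
ee_pos: [0.535, -0.0144, 0.1273]
ee_rot: [0.543, -0.453, 0.453, -0.543]
contact_force: [0.7, -0.2, 0.1]
width: 0.005
```

drive_tool(commands=[[0, [-0.05, -0.01, -0.2], [0, 0, 0]], [0, [0, 0, 0], [0, 0, 0]]])

```text
t: 9.52
ee_pos: [0.5333, -0.0148, 0.1196]
ee_rot: [0.543, -0.453, 0.453, -0.543]
contact_force: [-0.1, -0.3, 0.3]
width: -0.0
```

There is no force yet, which is odd with the cam meant to be bearing. I'll look.

```bash
python3 - <<'E'
from h import *
s=snap('side','side8.png');t=snap('scene','scene8.png')
a=cv2.resize(s['pixels'][150:250,235:335],None,fx=4,fy=4,interpolation=cv2.INTER_CUBIC)
b=cv2.resize(t['pixels'][150:250,190:290],None,fx=4,fy=4,interpolation=cv2.INTER_CUBIC)
cv2.imwrite('pics/z8.png',cv2.cvtColor(np.hstack([a,b]),cv2.COLOR_RGB2BGR))
E
```

```text
(no output)
```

View pics/z8.png

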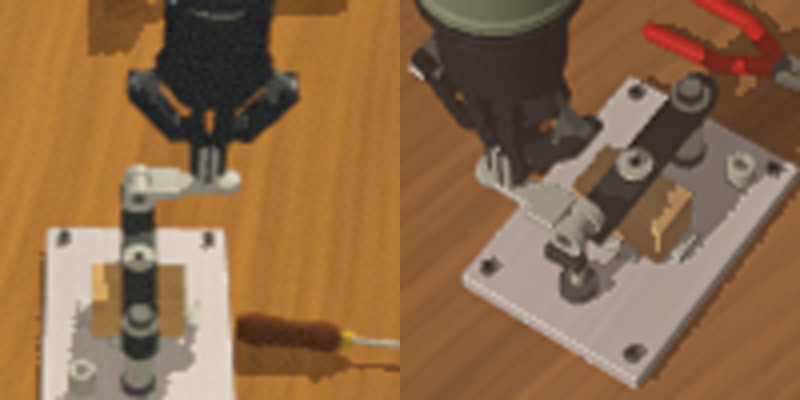

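The lever is nearly level, with the finger on its round end. I'll press in small steps until it meets the stop.

drive_tool(commands=[[0, [-0.03, 0, -0.06], [0, 0, 0]], [0, [0, 0, 0], [0, 0, 0]]])

```text
t: 9.88
ee_pos: [0.5329, -0.0148, 0.1182]
ee_rot: [-0.542, 0.453, -0.454, 0.543]
contact_force: [0.8, -0.0, 14.0]
width: -0.001
```

drive_tool(commands=[[0, [0, 0, -0.06], [0, 0, 0]], [0, [0, 0, 0], [0, 0, 0]]])

```text
t: 10.12
ee_pos: [0.533, -0.0149, 0.1169]
ee_rot: [-0.542, 0.452, -0.454, 0.543]
contact_force: [-5.1, -0.9, 38.2]
width: 0.001
```

drive_tool(commands=[[0, [0, 0, -0.06], [0, 0, 0]], [0, [0, 0, 0], [0, 0, 0]]])

```text
t: 10.38
ee_pos: [0.5331, -0.0149, 0.1156]
ee_rot: [-0.542, 0.452, -0.454, 0.544]
contact_force: [-11.1, 0.6, 65.1]
width: 0.004
```

At 65 N it barely moves, so the lever is hard on its stop. The fingertip is at about 0.100 m, against 0.1018 m expected for the face when down. I'll lift clear and check.

drive_tool(commands=[[0, [0, 0, 0.3], [0, 0, 0]], [0, [0, 0, 0.9], [0, 0, 0]], [0, [0, 0, 1], [0, 0, 0]], [0, [0, 0, 1], [0, 0, -0.5]], [0, [0.5, -0.2, 0.1], [0, 0, -0.53]], [0, [0.4, -0.2, 0], [0, 0, 0]], [0, [0, -0.2, 0], [0, 0, 0]], [0, [0, 0, 0], [0, 0, 0]]])

```text
t: 11.38
ee_pos: [0.5676, -0.0394, 0.2445]
ee_rot: [-0.5, 0.5, -0.5, 0.5]
contact_force: [-0.2, 0.8, -0.2]
width: -0.0
```

```bash
python3 - <<'E'
from h import *
o=get_obs();print(o['t'],o['ee_pos'],o['contact_force'])
w=snap('wrist','wrist9.png');s=snap('side','side9.png')
a=cv2.resize(w['pixels'][0:230,140:370],(400,400),interpolation=cv2.INTER_CUBIC)
b=cv2.resize(s['pixels'][150:250,235:335],(400,400),interpolation=cv2.INTER_CUBIC)
cv2.imwrite('pics/z9.png',cv2.cvtColor(np.hstack([a,b]),cv2.COLOR_RGB2BGR))
y=np.radians(10.35);pin=np.array([.5832,-.006,.0938]);R=np.array([[np.cos(y),np.sin(y),0],[-np.sin(y),np.cos(y),0],[0,0,1]])
z=w['z_map'];f=192/np.tan(np.radians(float(w['vfov']))/2); T=np.linalg.inv(w['view'])
v,u=np.mgrid[0:384,0:512];X=np.stack([(u-w['cx'])/f*z,(v-w['cy'])/f*z,z],-1)@T[:3,:3].T+T[:3,3]
F=(X-pin)@R.T
for lo in range(-80,10,8):
    m=(z>0)&(abs(F[...,1])<.007)&(F[...,0]>=lo/1e3)&(F[...,0]<(lo+8)/1e3)
    if m.any(): print(lo,m.sum(),np.median(X[m][:,2]).round(4))
E
```

```text
11.375 [ 0.5676084  -0.03935542  0.24454324] [-0.15909187  0.75968068 -0.15355376]
-80 472 0.3122
-72 333 0.1035
-64 184 0.1017
-56 180 0.1007
-48 178 0.1003
-40 614 0.3235
-32 278 0.1009
-24 146 0.0998
-16 143 0.0994
-8 149 0.0998
0 114 0.0994
8 39 0.0285
```

View pics/z9.png

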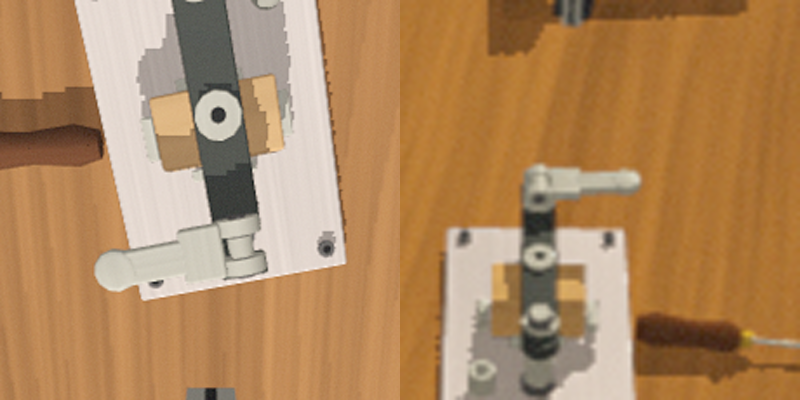

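The lever lies level, with its face heights at 0.099 to 0.1035 m along its length (0.1018 m expected at the tip). The strap is still square across the block, the block is in its seat, and the hand is clear. I'm handing the job in.

```bash
python3 - <<'E'
from h import *
print(order.sign_off())
E
```

```text
the job is handed in; nothing more can be done
None
```

I pushed the strap round with the closed fingers until it stopped against the cam stud, then pushed the lever down onto its stop. The hand then moved clear, and I handed the job in at about 11.5 s.

**Last checks**
- **Strap:** it was home before I touched the lever, at 280.3° against 280.3° for the plate edges in the wrist picture. After clamping I judged it only by eye, and it still looked square.
- **Lever:** it is level, with its top face at about 0.102 m at the round end, where 0.1018 m was expected. The stop took 65 N, more than the 10 N needed to seat it. That was the fingertips pressing, not the gripper's body, and it stayed under the 120 N wrist limit.
- **Block and other things:** the block looks seated and the awl and spare bush undisturbed in the last pictures. I didn't measure how far any of them moved.
- **Hand:** it is about 0.24 m up and reads only sensor noise, under 1 N.

**Disagreed or not checked**
- An earlier scene-camera reading put the strap at 277.5° against 281.5° for the plate. One pixel is nearly 2° there, so I trusted the closer wrist view.
- I couldn't measure the strap's clamping force on the block. I infer it from the lever being fully down.

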